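# Shut the food warmer's lid with the hook pole

### The arm

A 6-joint arm with a two-finger parallel gripper is mounted at the origin on the work surface. World frame = base frame: x ahead of the robot, y to its left, z up, the work surface at z = 0. Lengths are in m, angles in rad, forces in N, time in s.
With the tool pointing down it reaches from about 0.25 to 0.775 m from the base axis. Payload 4 kg.
Tool frame: the origin (TCP) lies midway between the tips of the shut fingers; the grasp point (between the pads) lies robot.tcp_to_grasp behind it (robot.tcp_to_grasp is the distance from the TCP to the grasp point, in m); y points along the fingers, x is the direction in which the jaws open and shut, and the axes are right-handed (so a half turn about y gives the same grasp; the last joint's range is limited). The gripper opens to 94 mm and grips with 3 to 60 N. Pads are 16 mm wide; open, the fingers measure 119 mm over their backs; the gripper's body (75 mm by 177 mm) begins 78 mm behind the grasp point.
Start: joints at [-1.243, 0.087, 1.371, -0, 1.684, -0.103], TCP at [0.23, -0.5, 0.176] pointing down, gripper open.
Joint ranges: [-3.1, 3.1], [-0.76, 2.03], [0.27, 2.55], [-1.08, 4.22], [0.17, 2.65], [-2.57, 2.57]. Speed limits (rad/s): [2.79, 2.79, 3.14, 3.14, 3.14, 3.14].

### API

Orientations are given as [roll, pitch, yaw] about the fixed x, y, z axes, in that order (R = Rz(yaw) Ry(pitch) Rx(roll)).
In Python, from bench import robot gives the robot as it stands.
- The arm moves only by the tool arm_command, never from a script. Its argument "series" is text: rows parted by semicolons, each of 7 numbers parted by spaces: the turn, a rotation vector about the tool's x, y, z in rad, then the shift along the tool's x, y, z in m, then the finger opening in m, from 0 to 0.094. A call has 1 to 12 rows; each row shifts and turns the pose as measured when the row begins, along the tool's axes as they then stand; what a row does not reach is not made up. A row lasts 1/10 s, in which the tool goes at most 50 mm and 8.59 degrees, less where a joint would pass 70% of its speed; a pose out of reach is approached as far as the arm can. A call with a gripper value outside its range is refused whole. The fingers move at their own pace and stop on an object; the grip force is fixed at half the most. Time passes only in rows, so rows that do not move let the fingers close. It gives the time, the measured TCP pose, the force and the opening at its end, in the units of the state.
- robot.get_obs(): the state, without advancing time (a new reading comes with each control period).
- robot.snapshot(name): name is "side" or "top"; returns the picture (400x640x3 uint8, blue, green, red); there is no depth.
- robot.camera_params(name): a dict with "fx", "fy", "cx", "cy" (pixels), "distortion" ([k1, k2, p1, p2, k3] as OpenCV has them; the pictures are not rectified), "extrinsics" (4x4, takes a point from camera to world coordinates). Camera axes: x right, y up, looking along -z (the intrinsics and any distortion apply to the point x, -y, -z); pixel columns grow to the right and rows downward; lengths in m; the calibration is good to about 2 mm. A picture is of the moment at which its call begins. camera_params takes no time and is no camera call.
- robot.close_job(): hands the job in, once; it reports no verdict.
Trained networks look in the newest picture that a camera, given by its name, has taken for a name from the list of things; names that differ only in an ending like _2 or _b are one class to them, and where a whole thing is asked for, a point or a joint stands for the part that bears it (a point fixed in the world has none). Each returns a list of dicts, best first, with "score" (0 to 1); they miss things now and then, are a little off and sometimes report something else, mostly with a low value. They report only what shows in the picture. A call takes as long as a camera call.
- robot.spot_in(camera, target): "centre" ([x, y, z] in m, in the coordinates of the camera as it stood for that picture, good to about 4 mm: the middle of the surface that is visible of it).
The state is a dict: "time": time; "joint_positions": joint angles; "qvel": joint speeds; "joint_torque": joint torques, N m; "tool_pos": TCP position; "ee_rot": TCP orientation; "wrist_force": force on the tool from outside, world axes, zero at the start; "wrist_torque": the same for the moment, N m; "width": finger opening in m.
Only numpy, scipy, OpenCV 4.12 (cv2) and the standard library are available. Lean on these libraries where they do the work, as an engineer would, in place of code of your own. Each camera call takes 0.05 s, during which the arm holds its last target.

### The job

The lid of the canteen's hot food warmer is standing open. Pick up the red-handled hook pole, put its hook through the red ring eye on the lid's upper edge, and swing the lid fully shut, keeping the hook in the ring all the way down. Then slip the hook out and lay the pole down flat on the counter.

Things in the scene. Friction and masses are not known exactly. Their poses are not given: they have to be found in the camera images.
- lid (a joint): Lid angle, rad: 0 shut, starts 1.6 to 1.8 (past upright), stop 1.9. Damped hinge: stays near upright, sinks slowly below 1.2; under 3 N at the ring moves it. Aluminium lid 280 x 182 x 8 mm on a fixed white box 280 x 180, 115 high, turned up to 0.25 rad, long side pointing away from the robot. Level hinge along the box's right side, 119 mm up; the lid shuts towards the robot's left.
- eye (a point): Centre of the red ring on the lid's free edge, 15 mm from the lid's near end: 44 mm opening, 60 outside, 8 mm bar. Axes turn with the lid: x = ring axis, level, parallel to the hinge, away from the robot; y from hinge out to the ring. Hinge line is 211 mm along -y: the ring moves on that arc, 330 to 119 mm high, ending clear of the box's left side. Enter along x from the robot's side at any angle.
- pole_grip (a point): Middle of the hook pole's red handle (100 long, 20 wide, 26 mm high), 13 mm above the counter when flat; near the balance point. x runs along the pole to the hook (roughly away from the robot at first), z up. Steel rod 8 mm thick on the centre line, 165 mm back and 145 ahead of here; 0.15 kg. A black-handled ladle and a blue-handled turner lie beside it, in any order, 120 mm apart; not needed.
- pole_hook (a point): Where the ring should sit on the hook: on the rod's centre line, 120 mm ahead of the handle's middle, axes as the handle's. The rod goes on 25 mm and ends in an upturned tip, its top 16 mm above the centre line (20 mm tall in all, 8 mm wide), which passes through the ring along the ring's axis.

How it is judged:
By the outcome, as a careful person would: the job done as asked, in the order asked, and still so for the second after the job is handed in, with the robot touching nothing.
It also fails if it takes over 58 s, if anything falls off the work surface, if the arm or the gripper's body presses on something with over 40 N, if the wrist force passes 120 N, or if a joint passes its speed limit or range.

## Working session

There is one attempt and no reset: what is moved stays moved. The work goes in short steps, Python scripts to look and compute and a tool call to move; the robot and the scene stay as the last step left them, time stands still between calls to the robot, and variables do not carry over. Pictures are saved under pics/ and viewed, and the job is handed in when it is done.

Besides the shell and the picture viewer there is one more tool, called after "Call:" as a command line: name --argument value ..., lists and objects as JSON in quotes. arm_command: Moves the arm, as the interface text tells. Its arguments: {"type":"object","properties":{"series":{"type":"string"}},"required":["series"]}

```bash
ls; mkdir -p pics
python3 - <<'E'
from bench import robot
import cv2, numpy as np
np.set_printoptions(precision=4,suppress=True)
o=robot.get_obs(); print(o); print(robot.tcp_to_grasp)
for c in ("side","top"):
    im=robot.snapshot(c); cv2.imwrite(f"pics/{c}0.png",im)
    p=robot.camera_params(c); print(c,p)
    E=np.array(p["extrinsics"])
    for t in ("eye","pole_grip","pole_hook","lid"):
        for d in robot.spot_in(c,t)[:3]:
            print(t,round(d["score"],2),(E@np.r_[d["centre"],1])[:3])
E
```

```text
pics
{'time': 0.0, 'joint_positions': array([-1.2431,  0.0879,  1.3722, -0.    ,  1.6836, -0.1031]), 'qvel': array([ 0.0004, -0.0002, -0.0004,  0.0003, -0.0008, -0.0006]), 'joint_torque': array([  0.0013, -34.0177, -30.2428,   0.0719,   0.033 ,  -0.0002]), 'tool_pos': array([ 0.2295, -0.4992,  0.1751]), 'ee_rot': array([-1.5706,  0.0021, -1.14  ]), 'wrist_force': array([0.4137, 0.6824, 0.2428]), 'wrist_torque': array([-0.0106,  0.0052, -0.0154]), 'width': 0.09407235097272053}
0.0188
side {'fx': 390.6470804245348, 'fy': 390.6470804245348, 'cx': 319.5050563902631, 'cy': 196.48863628923712, 'distortion': array([-0.0068,  0.    ,  0.    ,  0.    ,  0.    ]), 'extrinsics': array([[-0.8444,  0.3717, -0.3857,  0.3104],
       [-0.5355, -0.6042,  0.5901,  0.603 ],
       [-0.0137,  0.7048,  0.7092,  0.6564],
       [ 0.    ,  0.    ,  0.    ,  1.    ]])}
eye 0.93 [ 0.7531 -0.2217  0.2211]
pole_grip 0.66 [0.4838 0.3321 0.0187]
pole_hook 0.85 [0.4832 0.3299 0.0187]
lid 0.77 [ 0.7483 -0.2212  0.225 ]
top {'fx': 465.37938278685243, 'fy': 465.37938278685243, 'cx': 317.14570580101037, 'cy': 198.84203353112272, 'distortion': array([-0.1215,  0.    ,  0.    ,  0.    ,  0.    ]), 'extrinsics': array([[-0.0159,  0.9889, -0.148 ,  0.4897],
       [-0.9998, -0.0174, -0.0089,  0.1336],
       [-0.0114,  0.1478,  0.989 ,  1.1315],
       [ 0.    ,  0.    ,  0.    ,  1.    ]])}
eye 0.87 [ 0.7552 -0.2263  0.2326]
pole_grip 0.56 [0.4888 0.3261 0.025 ]
pole_hook 0.95 [0.4926 0.3236 0.0227]
lid 0.73 [ 0.7546 -0.2253  0.2397]
```

View pics/side0.png

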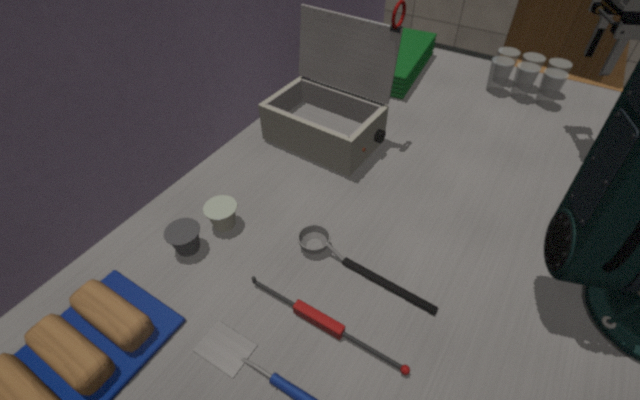

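View pics/top0.png

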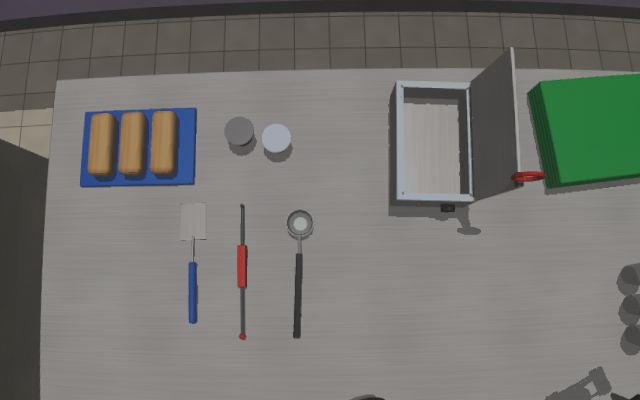

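```bash
cat > h.py <<'E'
from bench import robot
import cv2, numpy as np
np.set_printoptions(precision=4,suppress=True)
def cam(c):
    p=robot.camera_params(c)
    K=np.array([[p["fx"],0,p["cx"]],[0,p["fy"],p["cy"]],[0,0,1]]); return K,np.array(p["distortion"]),np.array(p["extrinsics"])
def ray(c,uv):
    K,D,E=cam(c)
    n=cv2.undistortPoints(np.array([[uv]],float),K,D)[0,0]
    d=E[:3,:3]@np.array([n[0],-n[1],-1]); return E[:3,3],d/np.linalg.norm(d)
def onz(c,uv,z):
    o,d=ray(c,uv); return o+d*(z-o[2])/d[2]
def tri(a,b,ca="side",cb="top"):
    o1,d1=ray(ca,a);o2,d2=ray(cb,b)
    A=np.c_[d1,-d2]; s=np.linalg.lstsq(A,o2-o1,rcond=None)[0]
    p,q=o1+s[0]*d1,o2+s[1]*d2; return (p+q)/2,np.linalg.norm(p-q)
def proj(c,P):
    K,D,E=cam(c); P=np.atleast_2d(P)
    pc=(P-E[:3,3])@E[:3,:3]; pc=pc*[1,-1,-1]
    return cv2.projectPoints(pc,np.zeros(3),np.zeros(3),K,D)[0][:,0]
def red(im,thr=60):
    b,g,r=[im[...,i].astype(int) for i in range(3)]
    return ((r-np.maximum(g,b))>thr).astype(np.uint8)
def blobs(im,thr=60):
    n,l,s,c=cv2.connectedComponentsWithStats(red(im,thr)); 
    return [(s[i],c[i]) for i in range(1,n) if s[i][4]>12],l
E
python3 - <<'E'
from h import *
for c in("side","top"):
    im=cv2.imread(f"pics/{c}0.png"); b,_=blobs(im)
    for s,q in b: print(c,s,q)
    y,x=(10,360) if c=="side" else (140,380)
t=cv2.imread("pics/top0.png"); s=cv2.imread("pics/side0.png")
cv2.imwrite("pics/z1.png",cv2.resize(t[40:230,380:560],None,fx=4,fy=3.1,interpolation=cv2.INTER_CUBIC)[:600,:800])
cv2.imwrite("pics/z2.png",cv2.resize(s[0:150,250:450],None,fx=4,fy=4,interpolation=cv2.INTER_CUBIC))
E
```

```text
side [393   0  10  14  36] [397.1944   5.5556]
side [397  15   7  11  26] [400.1538  20.5385]
side [293 300  51  34 534] [318.721 316.573]
side [401 365   8   9  50] [404.7  368.88]
top [516 172  29   5 107] [530.271  173.6822]
top [515 177  22   4  75] [525.4533 178.4133]
top [238 245   7  42 294] [241.  265.5]
top [240 334   5   5  23] [242.     335.8261]
```

View pics/z1.png

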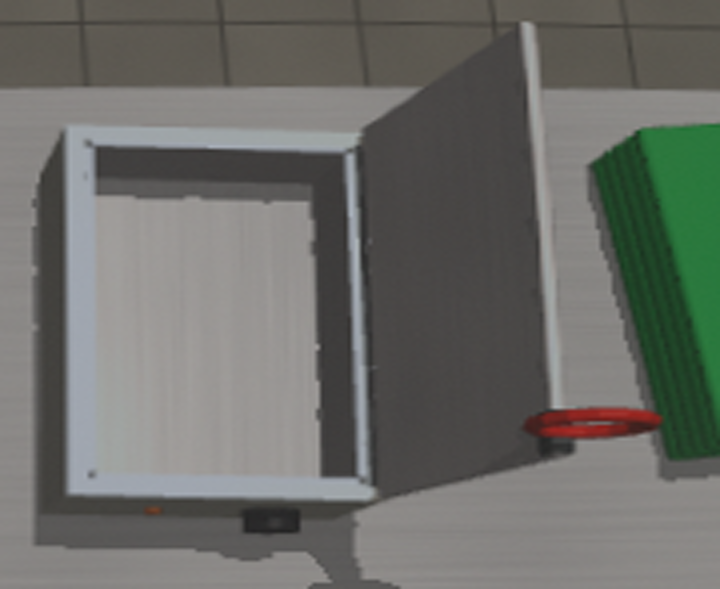

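View pics/z2.png

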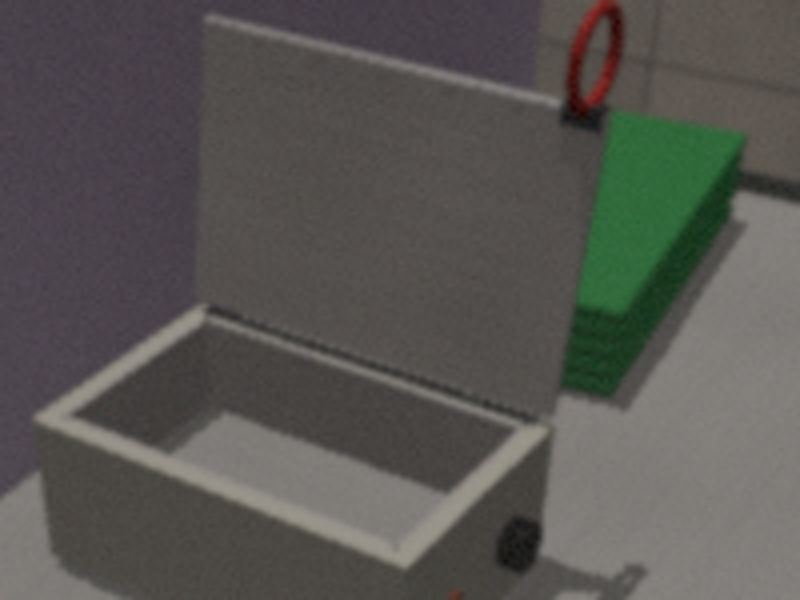

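Run:
```python
from h import *
from scipy.optimize import least_squares
nl=onz("top",(396.5,199.7),.115);fl=onz("top",(396.5,81),.115);nr=onz("top",(473,199),.115)
print("box",nl,fl,nr,np.linalg.norm(fl-nl),np.linalg.norm(nr-nl))
snl=onz("side",(352,141.5),.115);snr=onz("side",(387.5,107),.115); sfl=onz("side",(259.5,104),.115)
print("side box",snl,snr,sfl, np.linalg.norm(sfl-snl),np.linalg.norm(snr-snl))
print("ring",tri((399,13.8),(528,176.5)))
print("lid far corner",tri((301.8,4.5),(511.7,48)))
print("handle",onz("top",(241,265.5),.02),onz("side",(318.7,316.6),.02))
print("hook tip",onz("top",(242,206),.02),onz("side",(254,279),.02))
print("ball",onz("top",(242,335.8),.013),onz("side",(404.7,368.9),.013))
```

```text
box [ 0.6368 -0.0328  0.115 ] [ 0.9148 -0.0457  0.115 ] [ 0.6353 -0.205   0.115 ] 0.27832175035593903 0.172269385357881
side box [ 0.6362 -0.0346  0.115 ] [ 0.6292 -0.2059  0.115 ] [ 0.9153 -0.0494  0.115 ] 0.2794991248625055 0.17145679734269187
ring (array([ 0.6431, -0.2384,  0.3293]), np.float64(0.0010928902099440537))
lid far corner (array([ 0.9067, -0.2453,  0.301 ]), np.float64(0.0004967588096539456))
handle [0.4987 0.3275 0.02  ] [0.498  0.3259 0.02  ]
hook tip [0.6417 0.3258 0.02  ] [0.6441 0.3259 0.02  ]
ball [0.3329 0.3264 0.013 ] [0.3336 0.3265 0.013 ]
```

Call:
arm_command --series "0 0.15 0 0 0 0 0.094; 0 0.15 0 0 0 0 0.094; 0 0.13 0 0 0 0 0.094; 0 0 0 -0.05 0 0.017 0.094; 0 0 0 -0.05 0 0.017 0.094; 0 0 0 -0.05 0 0.017 0.094; 0 0 0 -0.05 0 0.017 0.094; 0 0 0 -0.05 0 0.017 0.094; 0 0 0 -0.05 0 0.017 0.094"

```text
time: 1.4
tool_pos: [0.3309, -0.2157, 0.1742]
ee_rot: [-1.57, 0.001, -1.597]
wrist_force: [1.6, -0.1, 0.2]
width: 0.0938
```

Call:
arm_command --series "0 -0.02 0 -0.047 0 0.0165 0.094; 0 0 0 -0.047 0 0.0165 0.094; 0 0 0 -0.047 0 0.0165 0.094; 0 0 0 -0.047 0 0.0165 0.094; 0 0 0 -0.047 0 0.0165 0.094; 0 0 0 -0.047 0 0.0165 0.094; 0 0 0 -0.047 0 0.0165 0.094; 0 0 0 -0.047 0 0.0165 0.094; 0 0 0 -0.047 0 0.0165 0.094; 0 0 0 -0.047 0 0.0165 0.094; 0 0 0 -0.047 0 0.0165 0.094; 0 0 0 0 0 0 0.094"

```text
time: 2.6
tool_pos: [0.5137, 0.3084, 0.1765]
ee_rot: [-1.559, -0.001, -1.57]
wrist_force: [-0.2, 0.1, 0.3]
width: 0.094
```

Call:
arm_command --series "-0.011 0 0 -0.0175 0.03 0.001 0.094; 0 0 0 0 0.045 0 0.094; 0 0 0 0 0.045 0 0.094; 0 0 0 0 0.03 0 0.094; 0 0 0 0 0 0 0.094"

```text
time: 3.1
tool_pos: [0.517, 0.326, 0.0247]
ee_rot: [-1.564, -0.001, -1.568]
wrist_force: [-0.4, -0.1, 0.4]
width: 0.0941
```

Run:
```python
from h import *
im=robot.snapshot("side"); cv2.imwrite("pics/s1.png",im)
o=robot.get_obs();print(o["tool_pos"],o["ee_rot"],o["joint_positions"])
```

```text
[0.5185 0.3267 0.0273] [-1.561   0.0008 -1.5678] [ 0.4721  0.2898  1.4341 -0.0037  1.4085  2.0405]
```

View pics/s1.png

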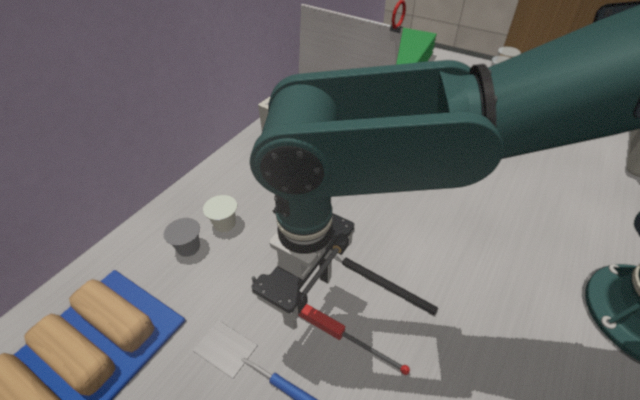

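Call:
arm_command --series "-0.008 0 0 0 0.014 -0.003 0.094; 0 0 0 0 0.008 0 0.094; 0 0 0 0 0 0 0.094"

```text
time: 3.45
tool_pos: [0.5194, 0.3275, 0.0104]
ee_rot: [-1.56, 0.005, -1.569]
wrist_force: [-0.5, -0.8, 0.2]
width: 0.0942
```

Call:
arm_command --series "-0.012 0 0 0 0.007 -0.004 0.094; 0 0 0 0 0.001 0 0; 0 0 0 0 0 0 0; 0 0 0 0 0 0 0; 0 0 0 0 0 0 0; 0 0 0 0 0 0 0; 0 0 0 0 0 0 0; 0 0 0 0 0 0 0"

```text
time: 4.25
tool_pos: [0.5178, 0.3289, 0.0061]
ee_rot: [-1.566, 0.009, -1.569]
wrist_force: [0.1, 0.5, -0.7]
width: 0.0417
```

Call:
arm_command --series "0 0 0 0 0 0 0; 0 0 0 0 0 0 0; 0 0 0 0 0 0 0; 0 0 0 0 0 0 0; 0 0 0 0 0 0 0; 0 0 0 0 0 0 0"

```text
time: 4.85
tool_pos: [0.5178, 0.3289, 0.006]
ee_rot: [-1.567, 0.009, -1.569]
wrist_force: [-0.2, 1.2, 0.2]
width: 0.0004
```

Run:
```python
from h import *
im=robot.snapshot("side"); cv2.imwrite("pics/s2.png",cv2.resize(im[180:400,180:460],None,fx=2.7,fy=2.7))
im=robot.snapshot("top"); cv2.imwrite("pics/t2.png",cv2.resize(im[180:380,140:400],None,fx=3,fy=3))
```

```text
(no output)
```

View pics/s2.png

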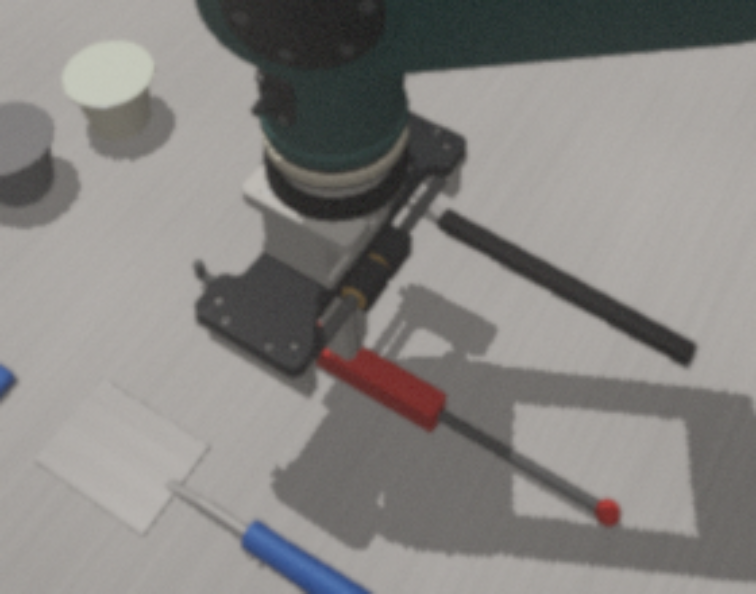

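View pics/t2.png

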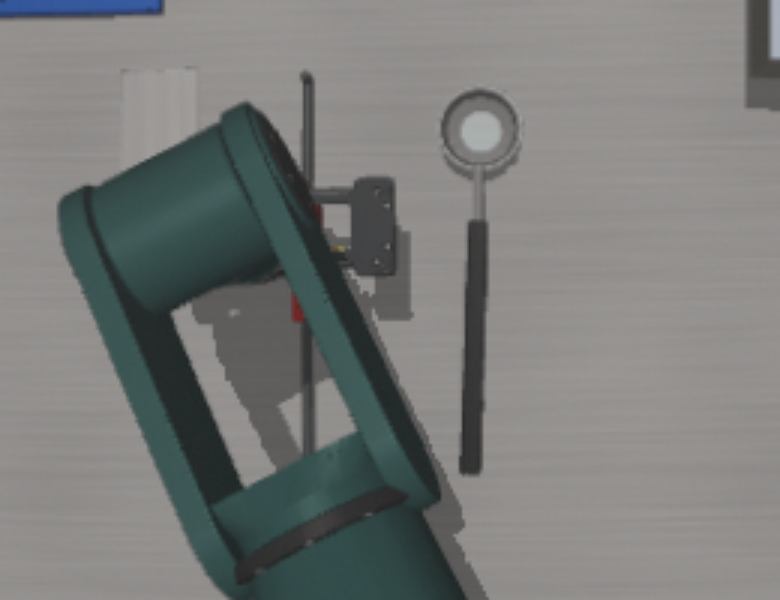

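Call:
arm_command --series "0 0 0 0 -0.02 0 0; 0 0 0 0 -0.02 0 0; 0 0 0 0 -0.02 0 0; 0 0 0 0 0 0 0"

```text
time: 5.35
tool_pos: [0.5166, 0.3279, 0.0663]
ee_rot: [-1.569, 0.007, -1.569]
wrist_force: [1.2, -0.3, -0.1]
width: 0.0005
```

Run:
```python
from h import *
im=robot.snapshot("side"); cv2.imwrite("pics/s3.png",cv2.resize(im[180:400,180:460],None,fx=2.7,fy=2.7))
o=robot.get_obs();print(o)
```

```text
{'time': 5.4, 'joint_positions': array([0.4693, 0.265 , 1.3887, 0.0058, 1.4866, 2.0377]), 'qvel': array([-0.0011,  0.0235,  0.0429,  0.0001, -0.0052, -0.0001]), 'joint_torque': array([  0.0053, -41.2944, -29.9663,   0.0045,  -0.0468,  -0.0006]), 'tool_pos': array([0.5155, 0.3273, 0.0643]), 'ee_rot': array([-1.5723,  0.0057, -1.5689]), 'wrist_force': array([ 0.2668, -0.276 , -0.1391]), 'wrist_torque': array([ 0.0364, -0.0454, -0.0061]), 'width': 0.0005627860134563695}
```

View pics/s3.png

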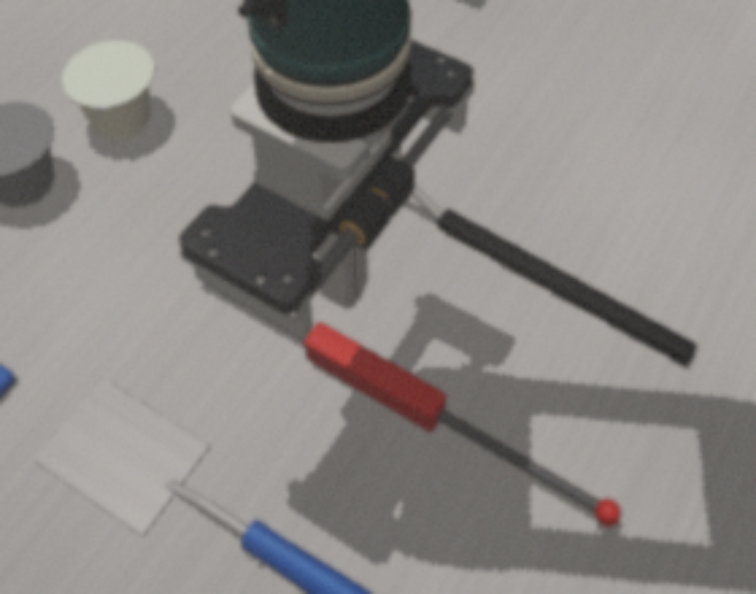

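Run:
```python
from h import *
o=robot.get_obs()
P=o["tool_pos"]
print(proj("side",P),proj("top",P), (proj("side",P)-[180,180])*2.7)
for c in("side","top"):
  E=cam(c)[2]
  for t in ("pole_grip",):
    for d in robot.spot_in(c,t)[:2]: print(c,d["score"],(E@np.r_[d["centre"],1])[:3])
im=robot.snapshot("top"); cv2.imwrite("pics/t3.png",cv2.resize(im[180:380,140:400],None,fx=3,fy=3))
```

```text
[[309.1604 299.4772]] [[237.7399 257.9814]] [[348.7331 322.5884]]
side 0.91 [0.4695 0.3319 0.0187]
top 0.65 [0.4402 0.3276 0.014 ]
```

View pics/t3.png

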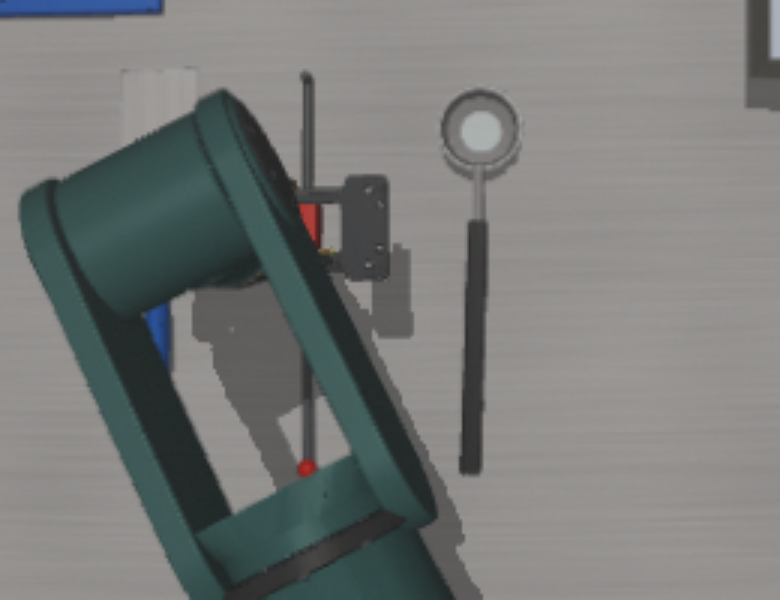

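Run:
```python
from h import *
P=robot.get_obs()["tool_pos"]
im=robot.snapshot("side"); 
z=cv2.resize(im[230:330,250:370],None,fx=6,fy=6,interpolation=cv2.INTER_CUBIC)
for dz in (0,.01,.0188,.03):
    q=(proj("side",P+[0,0,dz])[0]-[250,230]+.5)*6
    cv2.drawMarker(z,tuple(int(v) for v in q),(0,255,0),0,10,1)
cv2.imwrite("pics/s4.png",z)
```

```text
(no output)
```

View pics/s4.png

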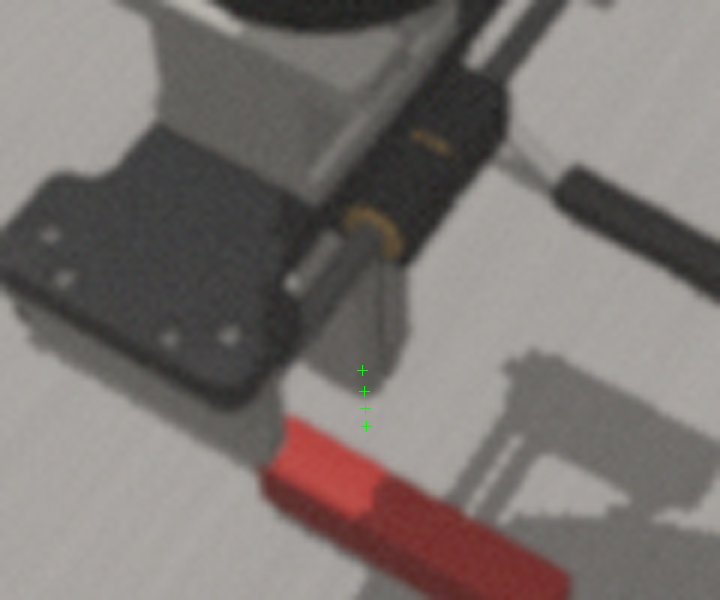

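Call:
arm_command --series "0 0 0 0 0 0 0.094; 0 0 0 0 0 0 0.094; 0 0 0 0 0 0 0.094; 0 0 0 0 0 0 0.094; 0 0 0 0 0 0 0.094; 0 0 0 0 0 0 0.094; 0 0 0 0 0 0 0.094; 0 0 0 0 0 0 0.094; 0 0 0 0.001 0.03 0 0.094; 0 0 0 0 0.025 0 0.094; 0 0 0 0 0.008 0 0.094"

```text
time: 6.7
tool_pos: [0.5137, 0.3258, -0.0037]
ee_rot: [-1.576, 0.004, -1.569]
wrist_force: [-0.4, 0.1, -0.7]
width: 0.0852
```

Call:
arm_command --series "0 0 0 0 0.008 0.001 0.094; 0 0 0 0 0.002 0 0.094; 0 0 0 0 0 0 0.094"

```text
time: 7.0
tool_pos: [0.5147, 0.3258, -0.0143]
ee_rot: [-1.577, 0.003, -1.569]
wrist_force: [0.3, 0.2, 0.0]
width: 0.094
```

Run:
```python
from h import *
o=robot.get_obs();P=o["tool_pos"];print(P,o["wrist_force"],o["width"])
im=robot.snapshot("side"); 
z=cv2.resize(im[230:350,250:370],None,fx=5,fy=5,interpolation=cv2.INTER_CUBIC)
cv2.imwrite("pics/s5.png",z)
```

```text
[ 0.5147  0.3258 -0.0143] [0.3048 0.172  0.0233] 0.09398017684601485
```

View pics/s5.png

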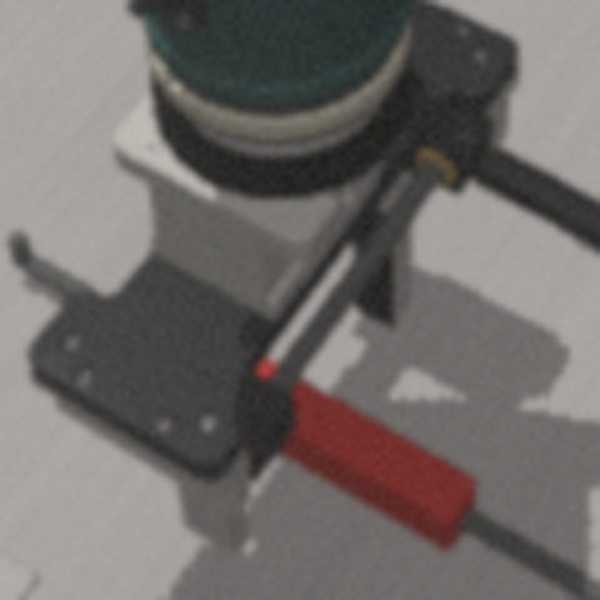

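Call:
arm_command --series "0 0 0 0 0 0 0; 0 0 0 0 0 0 0; 0 0 0 0 0 0 0; 0 0 0 0 0 0 0; 0 0 0 0 0 0 0; 0 0 0 0 0 0 0; 0 0 0 0 0 0 0; 0 0 0 0 0 0 0; 0 0 0 0 0 0 0; 0 0 0 0 0 0 0; 0 0 0 0 0 0 0"

```text
time: 8.15
tool_pos: [0.5169, 0.327, -0.0105]
ee_rot: [-1.571, 0.006, -1.569]
wrist_force: [0.7, 0.5, -0.5]
width: 0.0197
```

Call:
arm_command --series "0 0 0 0 -0.02 0 0; 0 0 0 0 -0.04 -0.01 0; 0 0 0 0 -0.04 -0.01 0; 0 0 0 0 -0.04 -0.01 0; 0 0 0 0 -0.04 -0.01 0; 0 0 0 0 -0.04 -0.01 0; 0 0 0 0 -0.04 -0.01 0; 0 0 0 0 -0.03 -0.01 0; 0 0 0 0 -0.01 -0.005 0; 0 0 0 0 0 0 0"

```text
time: 9.15
tool_pos: [0.4374, 0.3235, 0.2936]
ee_rot: [-1.585, -0.001, -1.57]
wrist_force: [0.1, 0.9, -2.2]
width: 0.0195
```

Call:
arm_command --series "0 0 0 0.03 0 0 0; 0 0.02 0 0.04 0 0 0; 0 0.02 0 0.04 0 0 0; 0 0 0 0.045 0 0 0; 0 0 0 0.045 0 0 0; 0 0 0 0.045 0 0 0; 0 0 0 0.045 0 0 0; 0 0 0 0.045 0 0 0; 0 0 0 0.045 0 0 0; 0 0 0 0.045 0 0 0; 0 0 0 0.045 0 0 0; 0 0 0 0.02 0 0 0"

```text
time: 10.35
tool_pos: [0.4156, -0.1832, 0.2595]
ee_rot: [-1.635, -0.002, -1.605]
wrist_force: [1.2, 0.8, -2.3]
width: 0.0192
```

Run:
```python
from h import *
o=robot.get_obs();P=o["tool_pos"];print(o)
im=robot.snapshot("side"); cv2.imwrite("pics/s6.png",im)
im=robot.snapshot("top"); cv2.imwrite("pics/t6.png",im)
```

```text
{'time': 10.35, 'joint_positions': array([-0.5136, -0.0786,  1.3753, -0.0332,  1.9006,  1.0812]), 'qvel': array([-0.3893,  0.1625, -0.0913,  0.0164, -0.0257, -0.3998]), 'joint_torque': array([  0.4448, -28.1846, -30.8998,  -0.3916,   0.1667,   0.1595]), 'tool_pos': array([ 0.4156, -0.1832,  0.2595]), 'ee_rot': array([-1.6348, -0.0021, -1.6046]), 'wrist_force': array([ 1.2442,  0.7743, -2.2614]), 'wrist_torque': array([ 0.0646, -0.0482,  0.0205]), 'width': 0.019238764323107387}
```

View pics/s6.png

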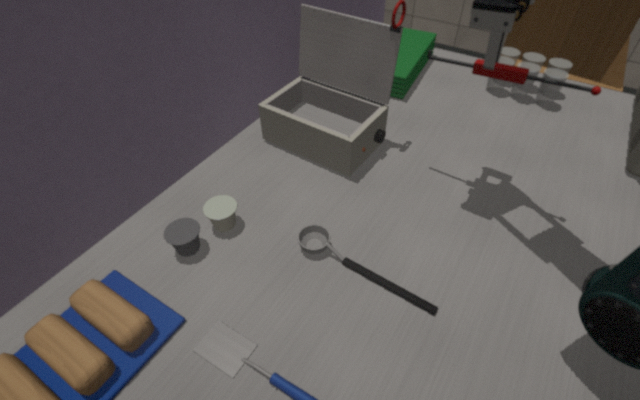

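View pics/t6.png

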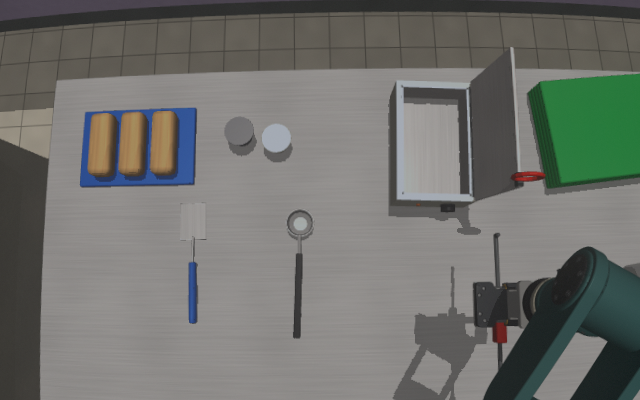

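```bash
cat >> h.py <<'E'
from scipy.spatial.transform import Rotation as Ro
PSI=-0.047
A=np.array([np.cos(PSI),np.sin(PSI),0]);RT=np.array([np.sin(PSI),-np.cos(PSI),0])
RING0=np.array([0.6431,-0.2384,0.3293]); HNG=np.array([0.628,-0.2135,.119])+.0163*A
OFF=np.array([0,-0.0235,0.101])  # hook in tool frame
def tgtR(psi=PSI): return Ro.from_euler("xyz",[-np.pi/2,0,psi-np.pi/2])
def delta(hook,psi=PSI,off=OFF):
    o=robot.get_obs(); R=Ro.from_euler("xyz",o["ee_rot"]); T=tgtR(psi)
    tcp=hook-T.apply(off)
    rv=(R.inv()*T).as_rotvec(); sh=R.inv().apply(tcp-o["tool_pos"])
    print("t",o["time"],"tcp",o["tool_pos"],"F",o["wrist_force"],"rot",rv,"shift",sh,"hook now",o["tool_pos"]+R.apply(off))
E
python3 - <<'E'
from h import *
delta(RING0-0.1*A-[0,0,.006])
E
```

```text
t 10.45 tcp [ 0.4156 -0.1823  0.259 ] F [ 0.546   0.6547 -1.3985] rot [0.0654 0.012  0.0014] shift [ 0.0457 -0.0425  0.0256] hook now [ 0.5178 -0.1859  0.2758]
```

Call:
arm_command --series "0.02 0.003 0 0.012 -0.012 0.006 0; 0.02 0.003 0 0.012 -0.012 0.006 0; 0.015 0.003 0 0.012 -0.012 0.006 0; 0.01 0.003 0 0.01 -0.008 0.006 0; 0 0 0 0 0 0 0; 0 0 0 0 0 0 0"

```text
time: 11.05
tool_pos: [0.4424, -0.23, 0.303]
ee_rot: [-1.568, 0.001, -1.613]
wrist_force: [0.1, 0.8, -1.9]
width: 0.0193
```

Run:
```python
from h import *
delta(RING0-0.1*A-[0,0,.006])
```

```text
t 11.05 tcp [ 0.4424 -0.23    0.303 ] F [ 0.0784  0.7891 -1.9169] rot [-0.0032  0.0046 -0.0009] shift [-0.001   0.0032 -0.0001] hook now [ 0.5432 -0.2343  0.3269]
```

Good; verify the pole's real position against the cameras.

Run:
```python
from h import *
s=robot.snapshot("side");t=robot.snapshot("top")
o=robot.get_obs();R=Ro.from_euler("xyz",o["ee_rot"]);H=o["tool_pos"]+R.apply(OFF);d=R.apply([0,0,1])
zs=cv2.resize(s[0:120,370:570],None,fx=4,fy=4,interpolation=cv2.INTER_CUBIC)
zt=cv2.resize(t[150:300,440:560],None,fx=4,fy=4,interpolation=cv2.INTER_CUBIC)
for k in (-.285,-.12,0,.025):
    for z,c,off in((zs,"side",(370,0)),(zt,"top",(440,150))):
        q=(proj(c,H+k*d)[0]-off+.5)*4; cv2.drawMarker(z,tuple(int(v) for v in q),(0,255,0),0,12,1)
for z,c,off in((zs,"side",(370,0)),(zt,"top",(440,150))):
    q=(proj(c,RING0)[0]-off+.5)*4; cv2.drawMarker(z,tuple(int(v) for v in q),(255,0,0),0,12,1)
cv2.imwrite("pics/s7.png",zs);cv2.imwrite("pics/t7.png",zt)
print(blobs(s)[0],blobs(t)[0])
```

```text
[(array([393,   0,  10,  14,  38], dtype=int32), array([397.1842,   5.6579])), (array([396,  15,   7,  12,  26], dtype=int32), array([399.8462,  20.9231])), (array([476,  26,   9,   5,  35], dtype=int32), array([480.3429,  27.9143])), (array([496,  31,  31,  10,  81], dtype=int32), array([511.3086,  34.9877])), (array([589,  56,   8,   6,  33], dtype=int32), array([592.6364,  57.9697]))] [(array([515, 172,  30,   9, 184], dtype=int32), array([528.2609, 175.6576])), (array([530, 313,   9,  17, 116], dtype=int32), array([534.6293, 322.3793]))]
```

View pics/s7.png

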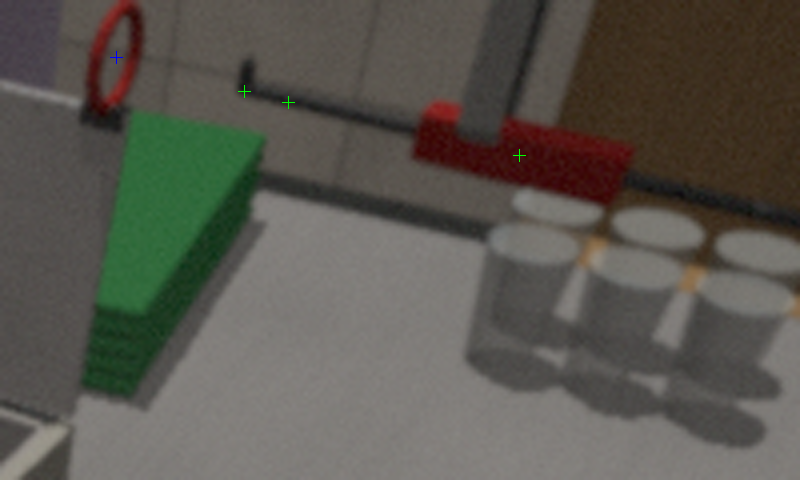

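View pics/t7.png

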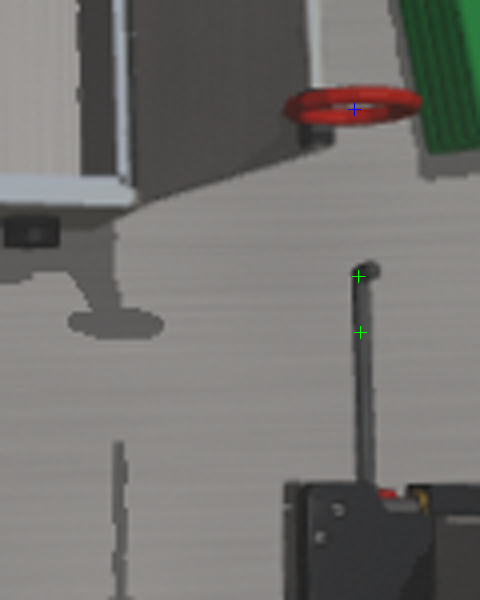

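Call:
arm_command --series "0 0.004 0 -0.002 0.006 0 0; 0 0 0 0 0 0.015 0; 0 0 0 0 0 0.015 0; 0 0 0 0 0 0.015 0; 0 0 0 0 0 0.005 0; 0 0 0 0 0 0 0"

```text
time: 11.75
tool_pos: [0.4936, -0.2263, 0.2934]
ee_rot: [-1.573, 0.004, -1.614]
wrist_force: [0.6, -0.2, -1.1]
width: 0.0196
```

```bash
cat >> h.py <<'E'
def look(n,sb=(0,120,370,570),tb=(150,300,440,560),f=4):
    s=robot.snapshot("side");t=robot.snapshot("top")
    o=robot.get_obs();R=Ro.from_euler("xyz",o["ee_rot"]);H=o["tool_pos"]+R.apply(OFF);d=R.apply([0,0,1])
    zs=cv2.resize(s[sb[0]:sb[1],sb[2]:sb[3]],None,fx=f,fy=f,interpolation=cv2.INTER_CUBIC)
    zt=cv2.resize(t[tb[0]:tb[1],tb[2]:tb[3]],None,fx=f,fy=f,interpolation=cv2.INTER_CUBIC)
    for z,c,off in((zs,"side",(sb[2],sb[0])),(zt,"top",(tb[2],tb[0]))):
        for k in (0,.025):
            q=(proj(c,H+k*d)[0]-off+.5)*f; cv2.drawMarker(z,tuple(int(v) for v in q),(0,255,0),0,8,1)
    h=min(zs.shape[0],zt.shape[0]); h=max(zs.shape[0],zt.shape[0])
    pad=lambda z:cv2.copyMakeBorder(z,0,h-z.shape[0],0,0,cv2.BORDER_CONSTANT)
    cv2.imwrite(n,np.hstack([pad(zs),pad(zt)]));
E
python3 - <<'E'
from h import *
delta(RING0-[0,0,.009])
look("pics/c8.png",(0,100,370,470),(150,280,480,560))
E
```

```text
t 11.75 tcp [ 0.4936 -0.2263  0.2934] F [ 0.645  -0.2125 -1.0517] rot [ 0.0018  0.0039 -0.0038] shift [ 0.0052 -0.0035  0.0489] hook now [ 0.5946 -0.2308  0.3168]
```

View pics/c8.png

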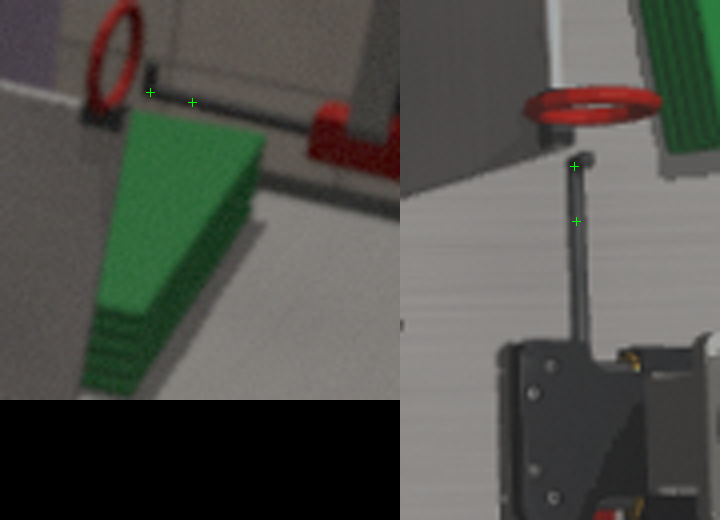

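Call:
arm_command --series "0 0.003 0 0.004 -0.004 0.004 0; 0 0 0 0 0 0.012 0; 0 0 0 0 0 0.012 0; 0 0 0 0 0 0.012 0; 0 0 0 0 0 0.01 0; 0 0 0 0 0 0 0"

```text
time: 12.45
tool_pos: [0.5459, -0.2343, 0.2997]
ee_rot: [-1.569, 0.002, -1.62]
wrist_force: [0.3, -0.4, -0.3]
width: 0.0195
```

Run:
```python
from h import *
delta(RING0-[0,0,.009])
look("pics/c9.png",(0,100,370,470),(150,280,480,560))
```

```text
t 12.45 tcp [ 0.5459 -0.2343  0.2997] F [ 0.2877 -0.4459 -0.3303] rot [-0.0018 -0.0024 -0.002 ] shift [-0.0005  0.0029 -0.0037] hook now [ 0.6467 -0.2394  0.3234]
```

View pics/c9.png

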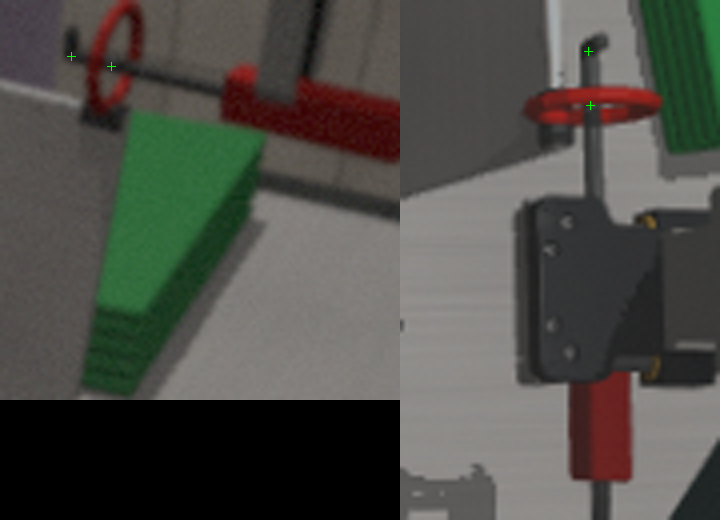

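Call:
arm_command --series "0 0 0 -0.006 0.002 -0.002 0; 0 0 0 -0.006 0 -0.001 0; 0 0 0 -0.006 0 0 0; 0 0 0 -0.006 0 0 0; 0 0 0 -0.006 0 0 0; 0 0 0 -0.006 0 0 0; 0 0 0 -0.006 0 0 0; 0 0 0 -0.006 0 0 0"

```text
time: 13.35
tool_pos: [0.5426, -0.1834, 0.2993]
ee_rot: [-1.568, -0.001, -1.624]
wrist_force: [-0.6, -1.2, -2.5]
width: 0.0196
```

```bash
cat >> h.py <<'E'
def arc(phi,r=0.2115): return HNG+r*(np.cos(phi)*-RT+np.sin(phi)*np.array([0,0,1]))
def where():
    o=robot.get_obs();R=Ro.from_euler("xyz",o["ee_rot"]);H=o["tool_pos"]+R.apply(OFF)-HNG
    l=H@-RT;u=H[2];print("phi",np.arctan2(u,l),"r",np.hypot(l,u),"along",H@A,"torque",o["wrist_torque"])
E
python3 - <<'E'
from h import *
where()
delta(arc(1.2))
look("pics/c10.png",(0,100,370,470),(150,280,450,560))
E
```

```text
phi 1.4465063120805282 r 0.20568869537347712 along -0.002068437965960499 torque [-0.1478 -0.0301 -0.1139]
t 13.35 tcp [ 0.5426 -0.1834  0.2993] F [-0.5502 -1.2391 -2.5113] rot [-0.0029 -0.0061  0.001 ] shift [-0.0506  0.0066  0.0017] hook now [ 0.6434 -0.1887  0.3231]
```

View pics/c10.png

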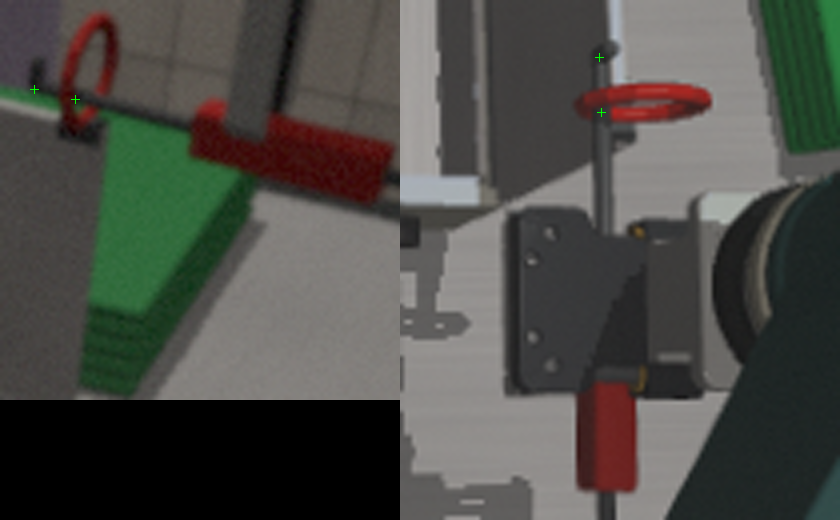

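Call:
arm_command --series "0 -0.005 0 -0.0065 0.0005 0.001 0; 0 0 0 -0.0065 0.001 0 0; 0 0 0 -0.0065 0.001 0 0; 0 0 0 -0.0065 0.0015 0 0; 0 0 0 -0.0065 0.002 0 0; 0 0 0 -0.006 0.002 0 0; 0 0 0 -0.006 0.0025 0 0; 0 0 0 -0.006 0.0025 0 0"

```text
time: 14.25
tool_pos: [0.5463, -0.1284, 0.2855]
ee_rot: [-1.568, -0.0, -1.617]
wrist_force: [0.1, -0.7, -0.8]
width: 0.0194
```

Run:
```python
from h import *
where()
delta(arc(.95,.209))
look("pics/c11.png",(0,100,350,450),(150,280,430,540))
```

```text
phi 1.1673550589366586 r 0.20694904067126502 along -0.0009781026082326244 torque [-0.0627 -0.0307 -0.0621]
t 14.25 tcp [ 0.5463 -0.1284  0.2855] F [ 0.0651 -0.667  -0.8025] rot [-0.0029  0.0004  0.0001] shift [-0.0404  0.02    0.0009] hook now [ 0.6471 -0.1331  0.3093]
```

View pics/c11.png

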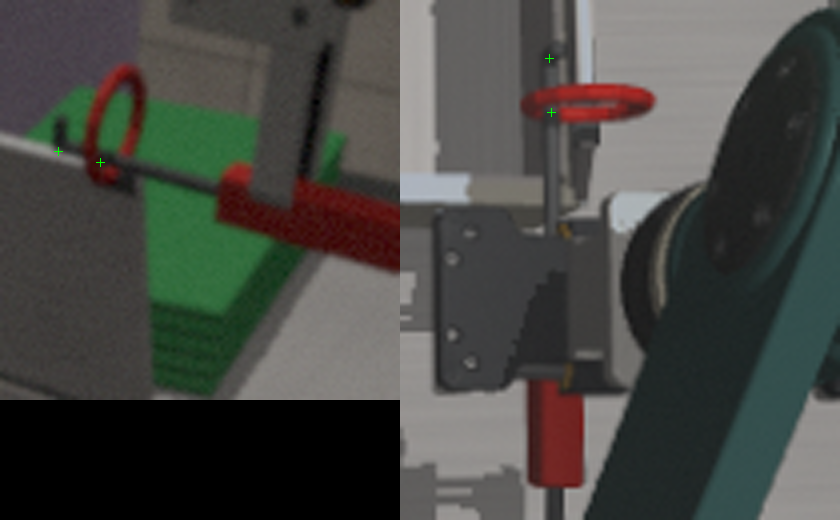

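Call:
arm_command --series "0 0 0 -0.0065 0.002 0 0; 0 0 0 -0.0065 0.0025 0 0; 0 0 0 -0.0065 0.0025 0 0; 0 0 0 -0.0065 0.003 0 0; 0 0 0 -0.006 0.003 0 0; 0 0 0 -0.006 0.0035 0 0; 0 0 0 -0.006 0.004 0 0; 0 0 0 -0.0055 0.004 0 0; 0 0 0 -0.0055 0.0045 0 0; 0 0 0 -0.0055 0.005 0 0; 0 0 0 -0.005 0.005 0 0; 0 0 0 -0.005 0.005 0 0"

```text
time: 15.55
tool_pos: [0.5499, -0.0514, 0.2374]
ee_rot: [-1.568, 0.001, -1.616]
wrist_force: [0.1, -0.3, -1.3]
width: 0.0194
```

Run:
```python
from h import *
where()
delta(arc(.4,.21))
look("pics/c12.png",(0,120,320,440),(150,280,390,500))
```

```text
phi 0.7313033429747979 r 0.212832335971586 along -0.0009935683778810901 torque [-0.0479 -0.0117 -0.0064]
t 15.55 tcp [ 0.5499 -0.0514  0.2374] F [ 0.0722 -0.2912 -1.3381] rot [-0.0024  0.0016 -0.001 ] shift [-0.0351  0.0602  0.0009] hook now [ 0.6507 -0.056   0.2611]
```

View pics/c12.png

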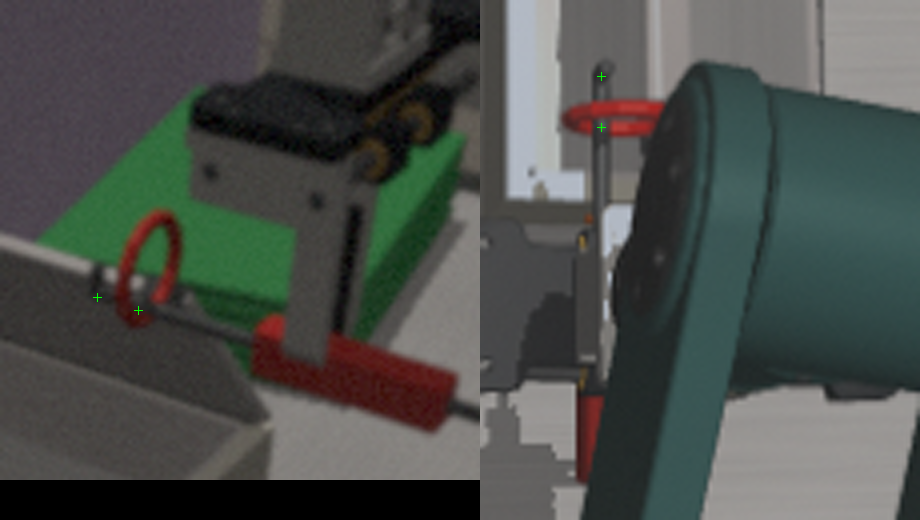

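Call:
arm_command --series "0 0 0 -0.0045 0.005 0 0; 0 0 0 -0.0045 0.005 0 0; 0 0 0 -0.004 0.0052 0 0; 0 0 0 -0.004 0.0055 0 0; 0 0 0 -0.0035 0.0055 0 0; 0 0 0 -0.0035 0.0057 0 0; 0 0 0 -0.003 0.0058 0 0; 0 0 0 -0.003 0.006 0 0; 0 0 0 -0.0025 0.006 0 0; 0 0 0 -0.0025 0.006 0 0; 0 0 0 -0.002 0.006 0 0"

```text
time: 16.75
tool_pos: [0.5516, -0.0104, 0.1702]
ee_rot: [-1.569, 0.003, -1.615]
wrist_force: [-0.3, 0.4, -1.7]
width: 0.0194
```

Run:
```python
from h import *
where()
delta(arc(0,.21))
look("pics/c13.png",(30,170,280,420),(150,280,370,480))
```

```text
phi 0.3588304682071252 r 0.21308867018885555 along -0.0011686263588245632 torque [ 0.2083 -0.051   0.1059]
t 16.75 tcp [ 0.5516 -0.0104  0.1702] F [-0.2592  0.4095 -1.657 ] rot [-0.0015  0.0029 -0.0027] shift [-0.0105  0.0747  0.0011] hook now [ 0.6525 -0.0149  0.1938]
```

View pics/c13.png

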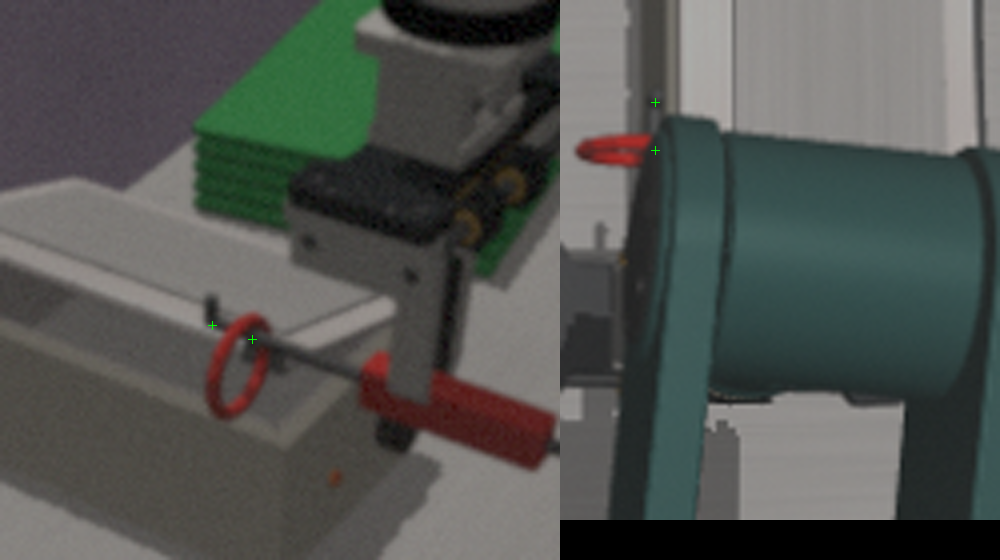

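Run:
```python
from h import *
for th in (.2,.25,.3,.35,.4): print(th,proj("side",arc(th,.2115)))
print(tri((339.5,121),(521-0,187)) if 0 else "")
o=robot.get_obs();R=Ro.from_euler("xyz",o["ee_rot"]);H=o["tool_pos"]+R.apply(OFF)
print(H@-RT-HNG@-RT, H[2]-.119, [ (np.cos(t)*.2115,np.sin(t)*.2115) for t in (.25,.3)])
```

```text
0.2 [[339.5731 128.3567]]
0.25 [[340.2813 123.8437]]
0.3 [[341.1285 119.2046]]
0.35 [[342.1142 114.4554]]
0.4 [[343.237  109.6129]]

0.19970575665420248 0.07368537015406673 [(np.float64(0.20492497719180136), np.float64(0.0523259373823316)), (np.float64(0.20205366745006567), np.float64(0.06250252370887331))]
```

Call:
arm_command --series "0 0 0 -0.002 0.006 0 0; 0 0 0 -0.002 0.006 0 0; 0 0 0 -0.002 0.006 0 0; 0 0 0 -0.001 0.006 0 0; 0 0 0 -0.001 0.006 0 0; 0 0 0 -0.001 0.006 0 0; 0 0 0 -0.001 0.006 0 0; 0 0 0 -0.0005 0.006 0 0; 0 0 0 0 0.006 0 0; 0 0 0 0 0.006 0 0; 0 0 0 0 0.006 0 0"

```text
time: 17.95
tool_pos: [0.5522, 0.0005, 0.0989]
ee_rot: [-1.569, 0.002, -1.615]
wrist_force: [0.4, -0.2, -1.6]
width: 0.0193
```

Run:
```python
from h import *
where()
delta(arc(0,.2115)-[0,0,.021])
look("pics/c14.png",(60,190,280,400),(150,280,370,450))
for th in (-.05,0,.05,.1): print(th,proj("side",arc(th,.2115)))
```

```text
phi 0.01670024450735543 r 0.21039537088716967 along -0.0010680092933437453 torque [ 0.0615 -0.0668 -0.0246]
t 17.95 tcp [0.5522 0.0005 0.0989] F [ 0.4376 -0.1532 -1.5733] rot [-0.0016  0.0023 -0.0016] shift [-0.0013  0.0244  0.001 ] hook now [ 0.6531 -0.0041  0.1225]
-0.05 [[338.0862 148.5665]]
0 [[338.116  144.8762]]
0.05 [[338.2771 141.0001]]
0.1 [[338.5723 136.9475]]
```

View pics/c14.png

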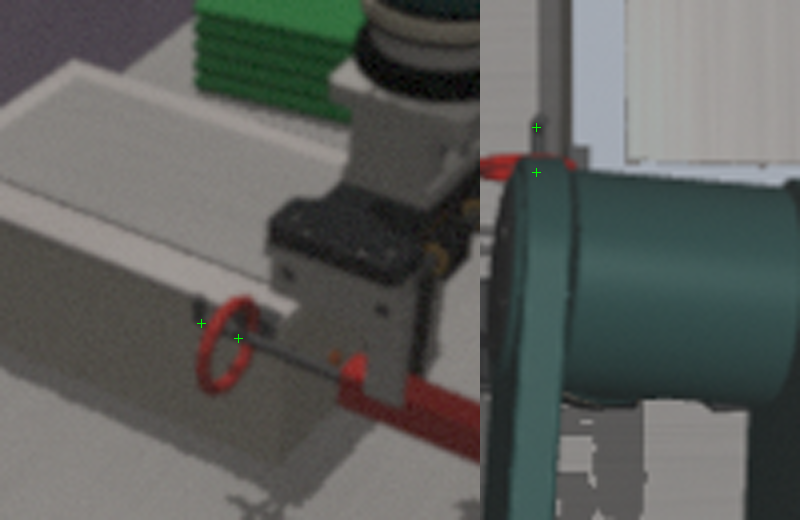

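Call:
arm_command --series "0 0 0 -0.002 0.005 0 0; 0 0 0 -0.001 0.005 0 0; 0 0 0 0 0.005 0 0; 0 0 0 0 0.003 0 0; 0 0 0 0 0.002 0 0; 0 0 0 0 0.001 0 0"

```text
time: 18.65
tool_pos: [0.5524, 0.0035, 0.0763]
ee_rot: [-1.569, 0.001, -1.616]
wrist_force: [0.0, 0.8, -0.7]
width: 0.0192
```

Run:
```python
from h import *
where()
delta(arc(0,.2115)-[0,0,.006])
look("pics/c15.png",(60,190,280,400),(150,280,370,450))
```

```text
phi -0.08912352246058985 r 0.21421337036865487 along -0.0010533290552491462 torque [ 0.0216 -0.0143 -0.0334]
t 18.65 tcp [0.5524 0.0035 0.0763] F [ 0.0353  0.849  -0.7341] rot [-0.0015  0.0019 -0.0013] shift [ 0.0017 -0.0132  0.001 ] hook now [ 0.6533 -0.0011  0.0999]
```

View pics/c15.png

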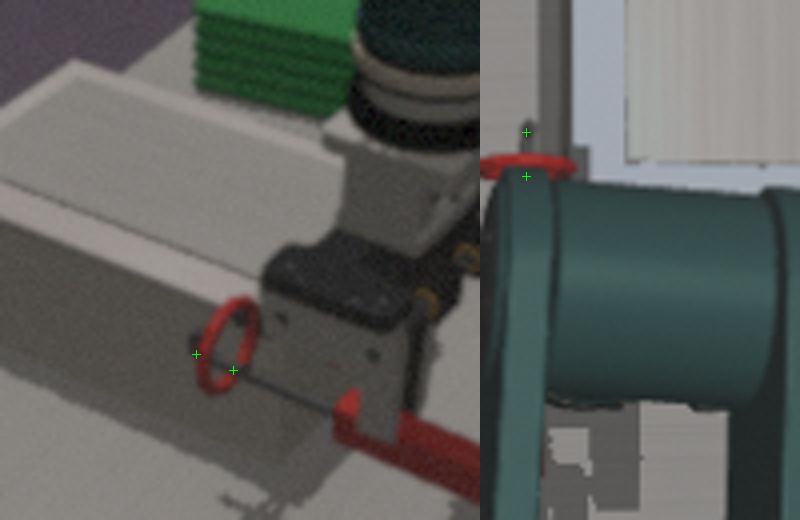

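Call:
arm_command --series "0 0 0 0 0.002 0 0; 0 0 0 0 0.002 0 0; 0 0 0 0 0.002 0 0"

```text
time: 19.05
tool_pos: [0.553, 0.0035, 0.0718]
ee_rot: [-1.567, 0.001, -1.616]
wrist_force: [-0.9, -0.3, -0.1]
width: 0.0194
```

Run:
```python
from h import *
where()
delta(arc(0,.2115)-[0,0,.009])
look("pics/c16.png",(60,190,280,400),(150,280,370,450))
```

```text
phi -0.1087068871202137 r 0.21467615088999414 along -0.0005065893185693668 torque [ 0.098   0.0782 -0.03  ]
t 19.05 tcp [0.553  0.0035 0.0718] F [-0.8964 -0.2551 -0.0886] rot [-0.0036  0.002  -0.0014] shift [ 0.0017 -0.0147  0.0005] hook now [ 0.6538 -0.0011  0.0957]
```

View pics/c16.png

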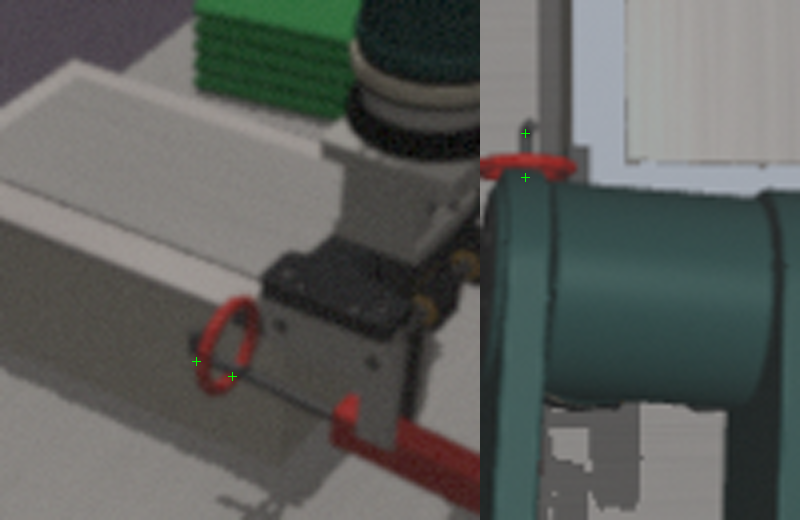

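Call:
arm_command --series "0 0 0 0.001 -0.006 0 0; 0 0 0 0.001 -0.006 0 0; 0 0 0 0 -0.002 0 0; 0 0 0 0 0 0 0"

```text
time: 19.55
tool_pos: [0.5531, 0.0011, 0.0863]
ee_rot: [-1.567, 0.001, -1.616]
wrist_force: [-0.1, 0.2, -1.1]
width: 0.0195
```

Run:
```python
from h import *
where()
delta(arc(0,.2115)-[0,0,.008])
look("pics/c17.png",(60,190,280,400),(150,280,370,450))
```

```text
phi -0.04205910306924477 r 0.2112022868682128 along -0.0003317038550637872 torque [-0.0104 -0.0115  0.0049]
t 19.55 tcp [0.5531 0.0011 0.0863] F [-0.1113  0.2316 -1.1351] rot [-0.0035  0.0018 -0.0012] shift [-0.0006 -0.0012  0.0003] hook now [ 0.6539 -0.0035  0.1101]
```

View pics/c17.png

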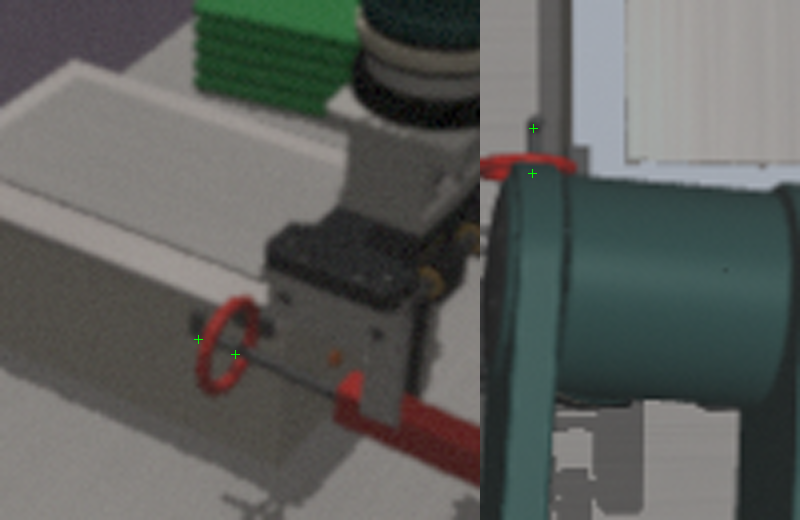

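Call:
arm_command --series "0 0 0 0 0 -0.01 0; 0 0 0 0 0 -0.012 0; 0 0 0 0 0 -0.012 0; 0 0 0 0 0 -0.012 0; 0 0 0 0 0 -0.012 0; 0 0 0 0 0 -0.012 0; 0 0 0 0 0 -0.01 0; 0 0 0 0 0 0 0"

```text
time: 20.45
tool_pos: [0.4621, 0.0057, 0.084]
ee_rot: [-1.572, 0.001, -1.616]
wrist_force: [-0.2, 0.5, -1.4]
width: 0.0193
```

Run:
```python
from h import *
where()
delta(arc(0,.2115)-[0,0,.008])
look("pics/c18.png",(60,190,280,400),(150,280,370,450))
```

```text
phi -0.05500812826880735 r 0.211649685930075 along -0.09127557337827656 torque [ 0.0161 -0.0467 -0.0181]
t 20.45 tcp [0.4621 0.0057 0.084 ] F [-0.209   0.4621 -1.3731] rot [ 0.0015  0.0022 -0.0014] shift [-0.0002 -0.0036  0.0913] hook now [0.563  0.0011 0.1074]
```

View pics/c18.png

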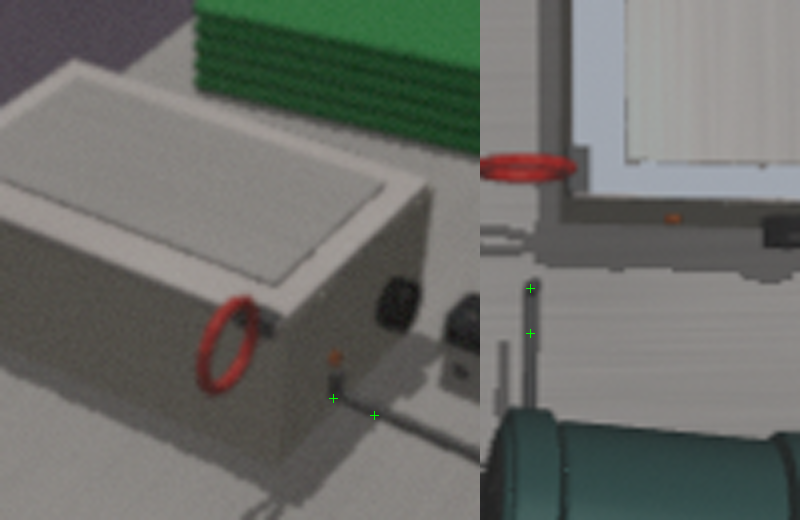

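Run:
```python
from h import *
s=robot.snapshot("side");t=robot.snapshot("top")
a=cv2.resize(s[40:190,230:430],None,fx=4,fy=4,interpolation=cv2.INTER_CUBIC)
cv2.imwrite("pics/s19.png",a); cv2.imwrite("pics/t19.png",cv2.resize(t[60:240,360:560],None,fx=3.3,fy=3.3,interpolation=cv2.INTER_CUBIC))
```

```text
(no output)
```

View pics/s19.png

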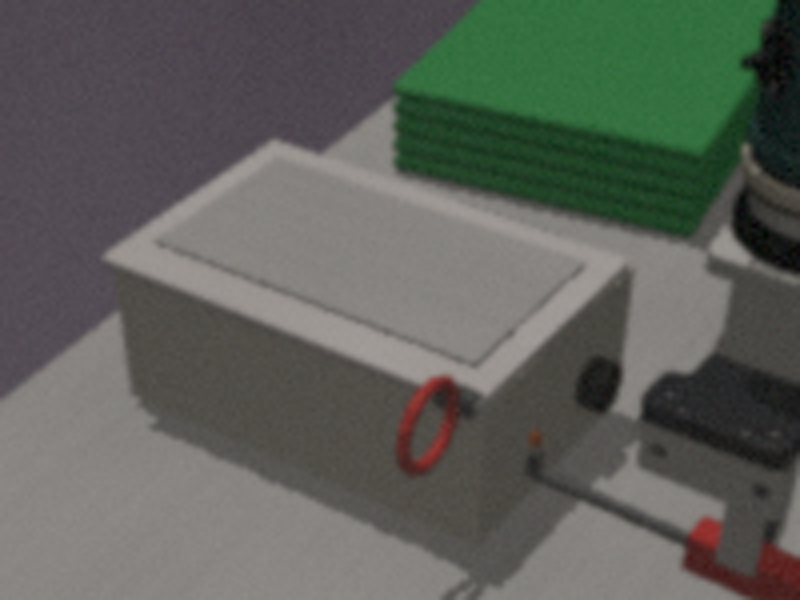

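View pics/t19.png

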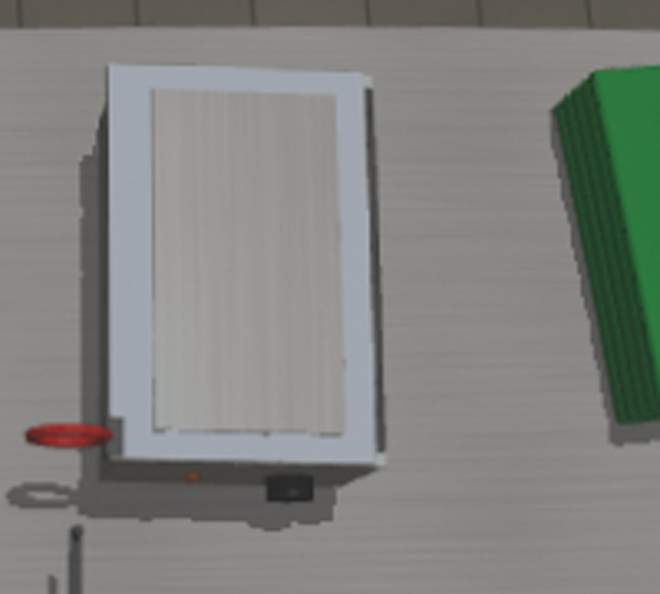

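Call:
arm_command --series "0 0 0 0 0.005 -0.015 0; 0 0 0 0 0.02 -0.005 0; 0 0 0 0 0.02 0 0; 0 0 0 0 0.02 0 0; 0 0 0 0 0.01 0 0; 0 0 0 0 0.005 0 0; 0 0 0 0 0 0 0"

```text
time: 21.35
tool_pos: [0.4488, 0.0058, 0.0032]
ee_rot: [-1.566, 0.001, -1.616]
wrist_force: [-0.3, -0.4, -1.5]
width: 0.0197
```

Run:
```python
from h import *
delta(arc(0,.2115))
s=robot.snapshot("side")
cv2.imwrite("pics/s20.png",cv2.resize(s[100:300,300:560],None,fx=3,fy=3,interpolation=cv2.INTER_CUBIC))
```

```text
t 21.35 tcp [0.4488 0.0058 0.0032] F [-0.2885 -0.3572 -1.4786] rot [-0.0048  0.0019 -0.0011] shift [-0.0007 -0.0918  0.1051] hook now [0.5496 0.0013 0.0271]
```

View pics/s20.png

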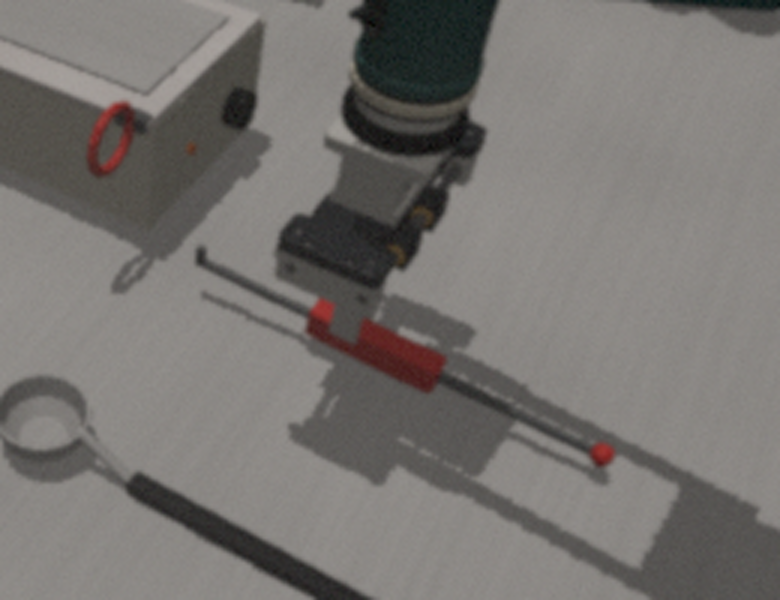

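Call:
arm_command --series "-0.004 0 0 0 0.004 0 0; 0 0 0 0 0.003 0 0; 0 0 0 0 0.003 0 0; 0 0 0 0 0 0 0"

```text
time: 21.8
tool_pos: [0.452, 0.0055, -0.0043]
ee_rot: [-1.564, 0.001, -1.616]
wrist_force: [-0.2, 0.3, -1.7]
width: 0.0194
```

Call:
arm_command --series "-0.006 0 0 0 0.003 0 0; 0 0 0 0 0.003 0 0; 0 0 0 0 0.002 0 0; 0 0 0 0 0 0 0"

```text
time: 22.2
tool_pos: [0.4534, 0.0053, -0.0103]
ee_rot: [-1.567, 0.0, -1.616]
wrist_force: [-1.2, 0.7, 1.2]
width: 0.0196
```

Call:
arm_command --series "0 0 0 0 0.001 0 0; 0 0 0 0 0 0 0.03; 0 0 0 0 0 0 0.06; 0 0 0 0 0 0 0.094; 0 0 0 0 0 0 0.094; 0 0 0 0 0 0 0.094; 0 0 0 0 0 0 0.094; 0 0 0 0 0 0 0.094; 0 0 0 0 0 0 0.094; 0 0 0 0 0 0 0.094; 0 0 0 0 0 0 0.094; 0 0 0 0 0 0 0.094"

```text
time: 23.4
tool_pos: [0.4538, 0.0053, -0.0115]
ee_rot: [-1.566, 0.0, -1.616]
wrist_force: [-0.4, -0.3, -0.2]
width: 0.094
```

Call:
arm_command --series "0 0 0 0 -0.01 0 0.094; 0 0 0 0 -0.02 0 0.094; 0 0 0 0 -0.03 0 0.094; 0 0 0 0 -0.04 0 0.094; 0 0 0 0 -0.04 0 0.094; 0 0 0 0 -0.03 0 0.094; 0 0 0 0.04 0 -0.01 0.094; 0 0 0 0.045 0 -0.01 0.094; 0 0 0 0.045 0 -0.01 0.094; 0 0 0 0.04 0 -0.01 0.094; 0 0 0 0 0 0 0.094"

```text
time: 24.5
tool_pos: [0.4055, -0.1678, 0.175]
ee_rot: [-1.556, -0.005, -1.609]
wrist_force: [-0.2, 0.5, -0.5]
width: 0.0943
```

Run:
```python
from h import *
s=robot.snapshot("side");t=robot.snapshot("top")
cv2.imwrite("pics/s21.png",s);cv2.imwrite("pics/t21.png",t)
for q,_ in blobs(s)[0]: print("s",q,_)
for q,_ in blobs(t)[0]: print("t",q,_)
```

```text
s [330 135  10  13  34] [333.8824 140.6176]
s [335 146   7  11  24] [338.5833 151.5   ]
s [401 204  44  23 287] [422.9408 214.8885]
s [495 249   6   6  28] [497.2143 251.5   ]
t [370 189  23   6 109] [380.6239 191.3028]
t [373 270   9  42 345] [377.1739 290.6435]
t [373 359   6   5  26] [375.5 361. ]
```

View pics/s21.png

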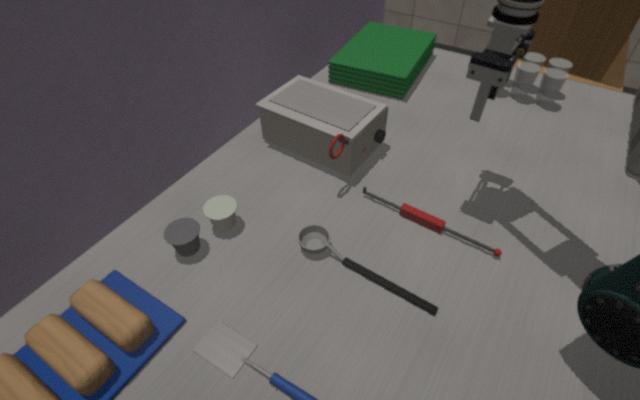

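View pics/t21.png

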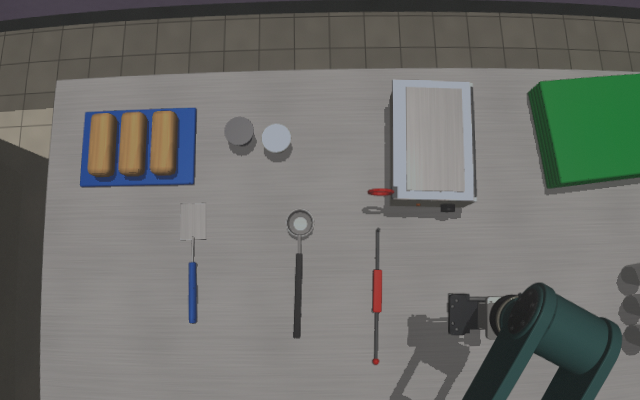

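Run:
```python
from h import *
print(tri((336.5,146),(380.6,191.5)))
print(onz("side",(497.2,251.5),.013),onz("top",(375.5,361),.013),onz("side",(422.9,214.9),.016),onz("top",(377.2,290.6),.02))
o=robot.get_obs();print(o["time"],o["qvel"],o["wrist_force"])
robot.close_job()
```

```text
(array([0.6552, 0.0024, 0.119 ]), np.float64(0.00010751641705462812))
[0.2698 0.0117 0.013 ] [0.2702 0.0129 0.013 ] [ 0.4345 -0.0008  0.016 ] [0.4347 0.0054 0.02  ]
24.6 [ 0.0478  0.002   0.0093  0.007  -0.0008  0.0048] [ 0.8904 -0.4574  0.0609]
the job is handed in; nothing more can be done
```

The lid is shut, the hook is out of the ring, and the pole lies flat on the counter. I handed the job in at about 24.6 s of the 58 s allowed.

- **Grasp:** The first attempt closed on nothing, because in the side camera picture the fingertips sat about 17–19 mm above the reported TCP. I went about 20 mm lower and the second grasp held at 19.5 mm opening.
- **Lid swing:** The hook entered the ring on the first try and stayed in it in every check picture on the way down. For the last part the lid sank ahead of the rod and hung on it. A light press at the end moved the ring no further.
- **Last checks:**
  - **Ring:** triangulated height is 0.119 m, the shut value, with the two cameras agreeing to 0.1 mm.
  - **Pole:** both cameras put the ball end of the pole at counter height, within about 1 mm of each other. They differ by about 6 mm in the handle's y, probably because each sees a different face of it.
  - **Robot:** the fingers were open and clear of everything. The arm was still settling slightly (0.05 rad/s) when I handed in.
  - **Forces:** readings at the end of each move stayed under about 3 N.
  - **Other items:** nothing else was moved.

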